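# Snap the spare sensor well into the spring clips of the gauge rack

### The arm

A 6-joint arm with a two-finger parallel gripper is mounted at the origin on the work surface. World frame = base frame: x ahead of the robot, y to its left, z up, the work surface at z = 0. Lengths are in m, angles in rad, forces in N, time in s.
With the tool pointing down it reaches from about 0.3 to 0.875 m from the base axis. Payload 6.4 kg.
Tool frame: the origin (TCP) lies at the very end of the fingers, on their centre line; the grasp point (between the pads) lies 19 mm behind it; z points along the fingers, y is the direction in which the jaws open and shut (so a half turn about z gives the same grasp; the last joint's range is limited). The gripper opens to 85 mm and grips with 20 to 120 N. Pads are 22 mm wide; open, the fingers measure 114 mm over their backs; the gripper's body (76 mm by 85 mm) begins 54 mm behind the grasp point. The pads swing forward as they close: fully open they stand 13 mm farther back than shut.
Start: joints at [0.921, 0.181, 1.607, -0, 1.354, -0.206], TCP at [0.247, 0.519, 0.231] pointing down, gripper open.
Joint ranges: [-2.99, 2.99], [-0.89, 2.07], [0.3, 2.58], [-1.14, 4.28], [0, 2.63], [-3.12, 3.12]. Speed limits (rad/s): [2.57, 2.57, 3.01, 3.14, 3.14, 3.14].

### API

Orientations are given as a unit quaternion [w, x, y, z].
In Python, from bench import telemetry, imaging, ctrl gives the robot as it stands.
- The arm moves only by the shell command python3 -m pendant 'ROWS' [OPENING]. ROWS is JSON, a list that holds one entry, the list of rows, each a list of 6 numbers: the shift along the tool's x, y, z in units of 200 mm (1.0 is 200 mm), then the turn, a rotation vector about the tool's x, y, z in units of pi rad (1.0 is pi rad). In form: [[[tx, ty, tz, rx, ry, rz], ...]]. A call has 1 to 12 rows; each row shifts and turns the pose as measured when the row begins, along the tool's axes as they then stand; what a row does not reach is not made up. A row lasts 1/8 s, in which the tool goes at most 62.5 mm and 10.7 degrees, less where a joint would pass 70% of its speed; a pose out of reach is approached as far as the arm can. A call with a number of a shift or a turn outside -1 to 1 is refused whole. A call with a gripper value outside its range is refused whole. OPENING is the closure, from 0 (fully open) to 1 (shut), set as the call begins (- or left out, the last holds). The fingers move at their own pace and stop on an object; the grip force is fixed at half the most. Time passes only in rows, so rows that do not move let the fingers close. It gives the time, the measured TCP pose, the force and the opening at its end, in the units of the state.
- telemetry.get_obs(): the state, without advancing time (a new reading comes with each control period).
- imaging.camera(name): name is "side" or "top"; returns a dict with "pixels" (384x512x3 uint8, blue, green, red), "vfov" (degrees; the focal length in pixels is half the picture's height over the tangent of half this angle, whatever the lens; pixels are square), "cx", "cy" (the principal point, pixels), "distortion" ([k1, k2, p1, p2, k3] as OpenCV has them; the pictures are not rectified), "R" (3x3) and "t" (3): a world point X has camera coordinates R X + t. Camera axes: x right, y down, z forward; pixel columns grow to the right and rows downward; lengths in m; the calibration is good to about 2 mm. A picture is of the moment at which its call begins. There is no depth.
- ctrl.hand_in(): hands the job in, once; it reports no verdict.
The state is a dict: "time_s": time; "q": joint angles; "dq": joint speeds; "joint_efforts": joint torques, N m; "eef_pos": TCP position; "eef_rot": TCP orientation; "wrist_force": force on the tool from outside, world axes, zero at the start; "torque": the same for the moment, N m; "opening": opening from 0.0 (shut) to 1.0 (fully open).
Only numpy, scipy, OpenCV 4.12 (cv2) and the standard library are available. Lean on these libraries where they do the work, as an engineer would, in place of code of your own. Each camera call takes 0.05 s, during which the arm holds its last target.

### The job

Put the spare copper sensor well away: take it from the ledge and snap its tube sideways into the pair of spring clips on the gauge rack, pressing it in, not letting it drop. It must end fully home in both clips, with the plain copper tube about centred across the pair (the head may be at either end). Let go of it there, and leave the valve wheel and the pipe nipple where they are.

Things in the scene. Friction and masses are not known exactly. Their poses are not given: they have to be found in the camera images.
- well: Spare copper sensor well: plain straight copper tube, 18 mm diameter, 160 mm long, brass head on one end, 192 mm in all, 0.13 kg. Origin on the axis, mid-length of the plain tube; x runs along the axis to the head (tube x = -80 to +80 mm). Lies on the ledge (height 0) heading varies, head end 1.5 degrees up, axis 11 mm high at the origin. Centre of mass 35 mm from the origin towards the head.
- well_head (a point): Centre of the hexagon of the well's brass head, on the axis, 98 mm from the well's origin. From the tube outwards: thread 21 mm diameter and 12 mm long, hexagon 27 mm across flats and 12 mm long, collar 20 mm diameter and 8 mm long.
- clips_mid (a point): Midway between the rack's two spring clips, on the axis the tube has when fully home in both, 85.5 mm above the ledge. y runs along that axis towards the three gauges, z up out of the clips' mouths, x to the rack's back plate. The clips' centres lie 50 mm either side along y, each clip 16 mm wide: 84 mm free between them, open air down to the ledge, so fingers fit beside and below the tube.
- clip_gauges (a point): Home axis point at the centre of the clip nearer the gauges. C-shaped steel clip, open upwards: two sprung jaws, mouth 13.3 mm wide at the neck, 6.5 mm above the home axis, flaring to 26 mm at the lips, 12.5 mm above. A tube lowered in meets the jaws with its axis 13 mm above home; pressed on down it spreads them (about 12 N at most, both clips together), they close over it and it rests on the clip floor.
- clip_end (a point): The same for the other clip, at the free end of the rack. Each clip sits on an iron arm 20 mm wide (along y) and 5 mm thick, its top 10.5 mm below the home axis, reaching from the back plate (70 mm behind the axis, top level with the arms) to 28 mm in front of the axis.
- rack: Riveted iron rack that carries the clips, bolted down. Origin on the ledge straight below clips_mid, same axes. Spans its y from -75 to +450 mm and its x from -45 to +116 mm. The slanted slotted shelf with three pressure gauges, brass bezels, all fixed, takes up y = 165 to 435 mm, at most 155 mm high.
- wheel: Bystander: grey cast iron valve wheel with five spokes, 110 mm in diameter and 21 mm high, lying flat. Origin at the centre of its underside.
- nipple: Bystander: steel pipe nipple (short tube threaded at both ends), 27 mm in diameter, 80 mm long, standing on end. Origin at the centre of its underside.
Mind the look-alikes: they are no part of the job. What is meant by the well is not black, blue or green, and is the smaller of those in its own colour.

How it is judged:
At the end, for the whole second after the job is handed in: The well is at rest and released in both clips: its tube axis within 3 mm of home, across and in height, and within 0.05 rad of the clips' axis, the middle of its plain tube within 20 mm of the middle between the clips (either end may be on either side) (x of well in the frame of clips_mid between -0.003 and 0.003 m and z of well in the frame of clips_mid between -0.003 and 0.003 m and y of well in the frame of clips_mid between -0.02 and 0.02 m and angle between the x axis of well and the y axis of clips_mid, either way round below 0.05 rad and contact force between the fingers and well below 0.1 N and linear speed of well below 0.02 m/s); the robot touches nothing.
It fails at once if the well is let go or dropped more than 30 mm above its home in the clips (z of well in the frame of clips_mid above 0.03 m and contact force between the fingers and well below 0.1 N).
It fails at once if the valve wheel is moved by more than 30 mm (distance of wheel from where it was at the start of the episode above 0.03 m).
It fails at once if the pipe nipple is moved by more than 30 mm or knocked over (distance of nipple from where it was at the start of the episode above 0.03 m or angle between nipple's own z axis and vertical above 0.5 rad).
It also fails if it takes over 37 s, if anything falls off the work surface, if the arm or the gripper's body presses on something with over 40 N, if the wrist force passes 120 N, or if a joint passes its speed limit or range.

## Working session

There is one attempt and no reset: what is moved stays moved. The work goes in short steps, Python scripts to look and compute and a shell command to move; the robot and the scene stay as the last step left them, time stands still between calls to the robot, and variables do not carry over. Pictures are saved under pics/ and viewed, and the job is handed in when it is done.

```bash
mkdir -p pics; ls
python3 - <<'E'
from bench import telemetry, imaging, ctrl
import cv2
print(telemetry.get_obs())
for n in("top","side"):
    c=imaging.camera(n); cv2.imwrite(f"pics/{n}0.png",c["pixels"])
    print(n,{k:(v if k!="pixels" else 0) for k,v in c.items()})
E
```

```text
pics
{'time_s': 0.0, 'q': array([ 9.20676132e-01,  1.81529502e-01,  1.60797484e+00, -4.82046015e-07,
        1.35379747e+00, -2.06286854e-01]), 'dq': array([ 0.00140723, -0.00148926, -0.00031854, -0.0009944 ,  0.00031541,
       -0.00087527]), 'joint_efforts': array([-3.66102693e-03, -4.44861817e+01, -3.51339447e+01, -3.71081369e-04,
        8.94131925e-03, -1.89390749e-05]), 'eef_pos': array([0.24655476, 0.51886579, 0.23040667]), 'eef_rot': array([-3.54637859e-04,  2.20099564e-01,  9.75477038e-01, -7.77517196e-04]), 'wrist_force': array([-0.02271333, -0.72302193, -0.45191104]), 'torque': array([-0.01311104,  0.00958203, -0.06538069]), 'opening': 1.0012062101960784}
top {'pixels': 0, 'vfov': 55.48961221707949, 'cx': 246.9879301157995, 'cy': 196.4649173285507, 'distortion': array([-0.08653756,  0.        ,  0.        ,  0.        ,  0.        ]), 'R': array([[ 0.01782972, -0.99983468, -0.00356467],
       [-0.99609727, -0.01745461, -0.08651914],
       [ 0.08644261,  0.00509337, -0.99624381]]), 't': array([-0.15367874,  0.50556095,  0.98760145])}
side {'pixels': 0, 'vfov': 51.85398039387615, 'cx': 258.7280221449718, 'cy': 190.63123937903248, 'distortion': array([0.03747596, 0.        , 0.        , 0.        , 0.        ]), 'R': array([[ 0.99785517, -0.06433293, -0.01209725],
       [-0.0550702 , -0.72510508, -0.68643273],
       [ 0.03538845,  0.68562664, -0.72709268]]), 't': array([-0.48509321, -0.01882671,  1.33682393])}
```

View pics/top0.png

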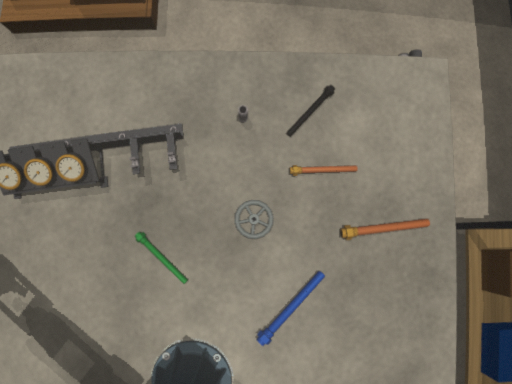

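View pics/side0.png

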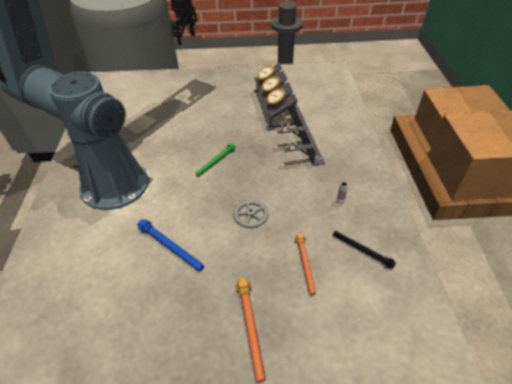

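The top view shows these possible wells: small copper (head 294,170 to tail 356,168), large copper (346,232 to 429,223), black (331,90 to 290,134), blue (264,338 to 322,273) and green (140,237 to 186,281). By the description (not black, blue or green, and the smaller in its colour) it is the small copper one. The clips are near (137,165) and (172,160), the wheel at (253,219) and the nipple at (242,115). Next I'll measure and crop.

```bash
cat > h.py <<'E'
import numpy as np, cv2
from bench import telemetry, imaging
def K(c):
    f=c["pixels"].shape[0]/2/np.tan(np.radians(c["vfov"])/2)
    return np.array([[f,0,c["cx"]],[0,f,c["cy"]],[0,0,1.]])
def ray(c,uv):
    p=cv2.undistortPoints(np.array(uv,float).reshape(-1,1,2),K(c),c["distortion"]).reshape(-1,2)
    d=np.c_[p,np.ones(len(p))]@c["R"]; o=-c["R"].T@c["t"]; return o,d
def plane(c,uv,z):
    o,d=ray(c,uv); s=(z-o[2])/d[:,2]; return o+s[:,None]*d
def tri(c1,u1,c2,u2):
    o1,d1=ray(c1,u1);o2,d2=ray(c2,u2);out=[]
    for a,b in zip(d1,d2):
        a=a/np.linalg.norm(a);b=b/np.linalg.norm(b)
        s=np.linalg.lstsq(np.c_[a,-b],o2-o1,rcond=None)[0]
        p,q=o1+s[0]*a,o2+s[1]*b; out.append(np.r_[(p+q)/2,np.linalg.norm(p-q)])
    return np.array(out)
def proj(c,X):
    return cv2.projectPoints(np.array(X,float).reshape(-1,1,3),cv2.Rodrigues(c["R"])[0],c["t"],K(c),c["distortion"])[0].reshape(-1,2)
def crop(c,x0,y0,x1,y1,s,name):
    cv2.imwrite("pics/"+name,cv2.resize(c["pixels"][y0:y1,x0:x1],None,fx=s,fy=s,interpolation=cv2.INTER_CUBIC))
def copper(c,box):
    hsv=cv2.cvtColor(c["pixels"],cv2.COLOR_BGR2HSV)
    m=((hsv[...,0]<25)&(hsv[...,1]>110)&(hsv[...,2]>70)).astype(np.uint8)
    k=np.zeros_like(m);x0,y0,x1,y1=box;k[y0:y1,x0:x1]=1
    return m*k,hsv
E
python3 - <<'E'
from h import *
t=imaging.camera("top");s=imaging.camera("side")
np.set_printoptions(precision=4,suppress=True)
for n,c,box in(("top",t,(270,150,380,190)),("side",s,(285,225,325,300))):
    m,hsv=copper(c,box)
    ys,xs=np.nonzero(m);P=np.c_[xs,ys].astype(float)
    mu=P.mean(0);w,v=np.linalg.eigh(np.cov((P-mu).T));d=v[:,1];a=(P-mu)@d
    e=np.array([mu+d*(a.min()-.5),mu+d*(a.max()+.5)])
    print(n,len(P),e.tolist(),plane(c,e,0.011).tolist(), np.linalg.norm(np.diff(plane(c,e,.011),axis=0)))
    # width profile
    b=(P-mu)@np.array([-d[1],d[0]])
    for k in np.arange(np.floor(a.min()),a.max(),4):
        q=b[(a>=k)&(a<k+4)]; 
        if len(q): print("%.0f w%.1f c%.2f"%(k,len(q)/4,q.mean()),end="; ")
    print()
crop(t,265,140,385,200,6,"well.png");crop(t,100,110,200,190,8,"clips_t.png");crop(s,250,100,340,180,8,"clips_s.png")
E
```

```text
top 418 [[356.5630997687556, 168.04175382555945], [289.4107618188511, 170.10928351591016]] [[0.5954131229861833, -0.45374733432648584, 0.010999999999999899], [0.5856789925090027, -0.26274995212944363, 0.010999999999999899]] 0.19124527001280264
-36 w5.2 c-0.04; -32 w5.8 c-0.16; -28 w6.0 c-0.15; -24 w6.2 c-0.13; -20 w6.0 c0.10; -16 w6.0 c0.22; -12 w6.0 c0.34; -8 w5.2 c0.11; -4 w5.0 c0.09; 0 w5.5 c-0.06; 4 w6.0 c-0.17; 8 w6.0 c-0.05; 12 w6.0 c0.08; 16 w6.0 c0.20; 20 w7.0 c0.08; 24 w10.2 c0.04; 28 w6.2 c-0.51; 
side 415 [[298.3613022739386, 232.4047425645721], [312.55173533478813, 294.61509390902927]] [[0.5882140748371747, -0.25253380383146384, 0.010999999999999899], [0.597930530489343, -0.45698548995499244, 0.01100000000000001]] 0.20468244054924303
-31 w5.5 c-0.28; -27 w9.5 c0.15; -23 w7.8 c0.05; -19 w6.2 c0.06; -15 w6.2 c-0.12; -11 w5.8 c0.08; -7 w6.2 c-0.02; -3 w6.2 c0.07; 1 w6.8 c0.04; 5 w6.2 c-0.14; 9 w6.5 c-0.01; 13 w6.2 c-0.09; 17 w6.8 c-0.05; 21 w6.2 c-0.05; 25 w6.5 c-0.04; 29 w5.0 c0.29;
```

View pics/well.png

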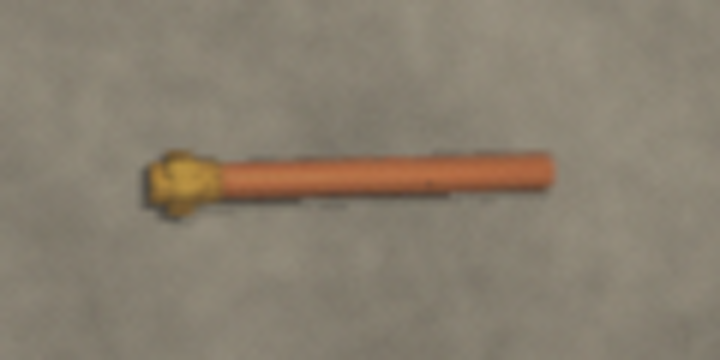

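View pics/clips_t.png

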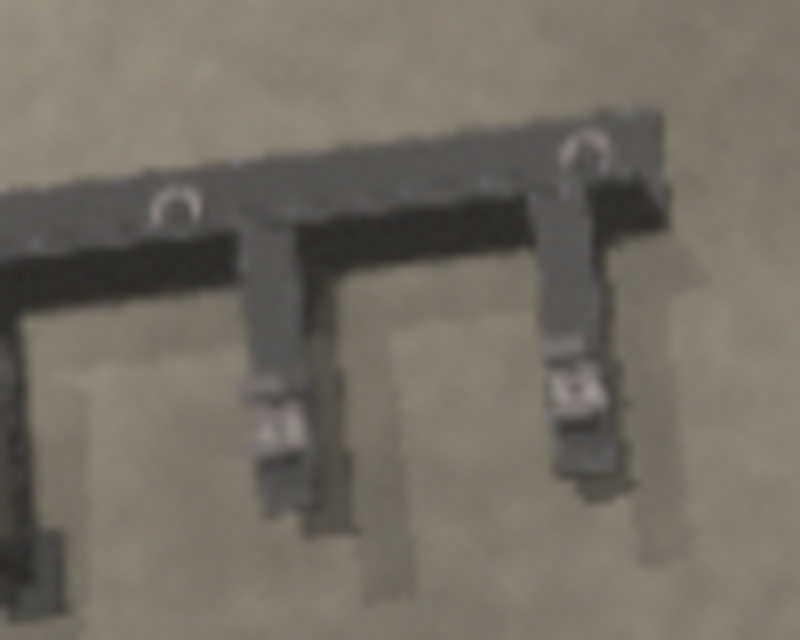

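View pics/clips_s.png

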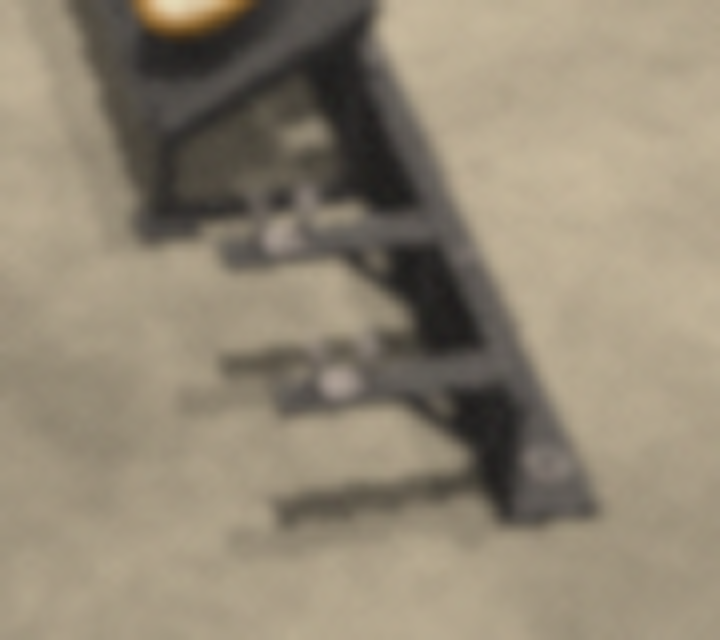

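The crops confirm it: brass head at the left (291-300,170), tube plain to 356,168, about 191 mm long. The two clips show bright at about (134.5,162.5) and (172,158.5) in the top view. Next, sharper crops to measure the arm tips.

Run:
```python
from h import *
t=imaging.camera("top");s=imaging.camera("side")
for c,b,n in((t,(125,130,185,180),"ct.png"),(s,(270,115,325,165),"cs.png")):
    x0,y0,x1,y1=b;im=c["pixels"][y0:y1,x0:x1].astype(float)
    im=np.clip((im-20)*1.7,0,255).astype(np.uint8)
    im=cv2.resize(im,None,fx=12,fy=12,interpolation=cv2.INTER_CUBIC)
    for k in range(0,x1-x0,5): cv2.putText(im,str(x0+k),(k*12,8),0,.3,(0,255,255));cv2.line(im,(k*12+6,10),(k*12+6,14),(0,255,255))
    for k in range(0,y1-y0,5): cv2.putText(im,str(y0+k),(0,k*12+10),0,.3,(0,255,255))
    cv2.imwrite("pics/"+n,im)
print(-t["R"].T@t["t"],-s["R"].T@s["t"])
# clip's bright steel
for n,c,bs in(("top",t,((128,155,142,170),(165,150,180,166))),("side",s,((275,118,300,133),(285,138,302,153)))):
  for x0,y0,x1,y1 in bs:
    im=c["pixels"][y0:y1,x0:x1].astype(int); 
    print(n,x0,y0); print(im.mean(2).astype(int))
```

```text
[ 0.42095708 -0.14985918  1.02708472] [ 0.43570785 -0.96142091  0.95320333]
top 128 155
[[126 125 121 101  86  86  85  85  85  83  79  78  77  83]
 [123 124 119 104  93  92  92  90  85  87  79  79  80  82]
 [122 120 116 108 109 107 102  93  86  84  77  75  80  79]
 [122 119 114 110 108 108 103  94  81  81  74  71  78  80]
 [122 115 105  98  90  86  84  79  76  71  65  70  78  80]
 [118 115 105  99  98  91  82  91  99  87  70  70  78  79]
 [117 115 113 110 112 109 105 112 119 103  76  70  77  78]
 [113 114 115 112 116 120 114 121 134 117  84  72  77  78]
 [114 111 112 115 121 132 117 119 139 127  89  75  78  78]
 [113 112 114 118 129 136 125 121 134 128  99  77  78  80]
 [115 114 114 113 117 122 118 112 113 113  96  78  75  79]
 [114 115 115 112 110 108  97  89  80  81  83  78  72  76]
 [117 117 115 107  88  76  72  65  60  68  80  73  70  75]
 [117 120 120 107  77  66  71  71  72  72  78  70  70  76]
 [119 119 119 105  81  78  77  76  74  76  77  68  70  75]]
top 165 150
[[124 121  99  87  86  85  85  87  87  81  71  85 106 107 109]
 [124 120 102  92  89  88  90  92  85  82  72  87 1
[... 2862 characters left out ...]
115 122 126 115 100  95  97 107 123 119  98  75  68  68  68]
 [ 88  90  94 102 113 110 100  93  97 100 109 107  92  80  80  77  75]
 [ 88  93  99  99 102 109 111 114 112 102  95  96  94  95  95  93  89]
 [ 97 110 115 107 105 122 139 141 132 113  95  89  91  96  96  96  97]
 [101 108 108  99 104 136 155 157 148 127 102  88  90  92  92  93  94]
 [ 99  96  93  85  91 127 149 151 142 122 101  87  84  89  86  87  87]
 [ 94  90  85  80  83 104 121 126 117 104  95  90  88  84  80  72  69]
 [ 92  87  84  83  83  90  99 102 103 104 105 112 110 109 103  90  70]
 [101  95 100 103 107 108 111 116 127 136 139 142 142 141 135 121  99]
 [121 126 133 138 138 137 138 142 148 153 156 155 156 156 151 141 127]]
```

View pics/ct.png

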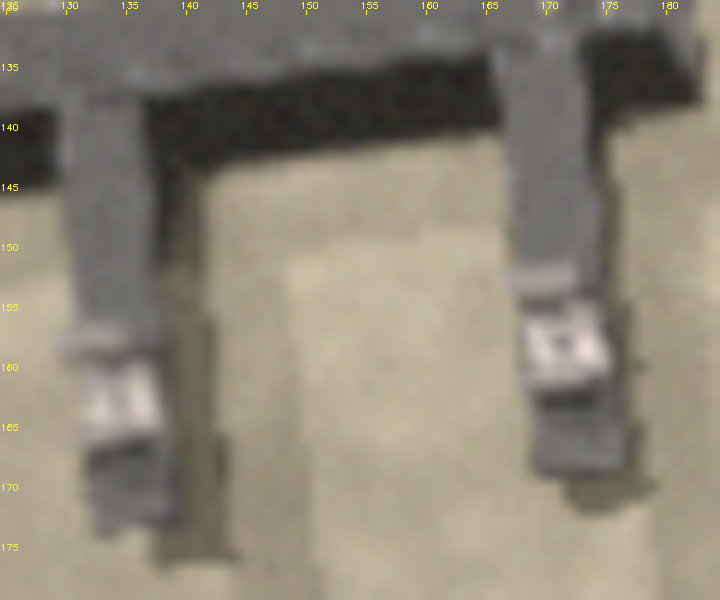

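View pics/cs.png

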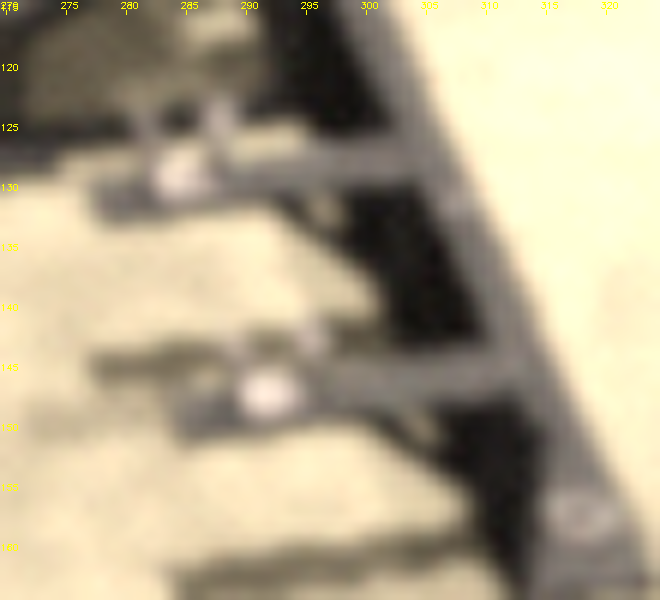

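Run:
```python
from h import *
np.set_printoptions(precision=4,suppress=True)
t=imaging.camera("top");s=imaging.camera("side")
A=np.array([(60,100),(150,95),(172,522),(97,530),(493,50),(587,40),(622,470),(535,475)],float)/12-.46+[125,130]
W=plane(t,A,.075);print(W)
g0,g1=W[:2].mean(0),W[2:4].mean(0);e0,e1=W[4:6].mean(0),W[6:].mean(0)
print("arm len",np.linalg.norm(g1-g0),np.linalg.norm(e1-e0),"tip sep",g1-e1,np.linalg.norm(g1-e1))
yd=(g1-e1)/np.linalg.norm(g1-e1)
print("yaw of y from tips",np.degrees(np.arctan2(yd[1],yd[0])),"arm dirs",[np.degrees(np.arctan2(d[1],d[0]))+90 for d in(g0-g1,e0-e1)])
# plate front & back edge fits along crop (clips_t.png), z=.075
B=np.array([(20,262),(240,232),(300,225),(525,192),(5,192),(650,112)],float)/8-.44+[100,110]
Wb=plane(t,B,.075)
for i,j in((0,3),(4,5)):
    d=Wb[i]-Wb[j];print("plate yaw",np.degrees(np.arctan2(d[1],d[0])))
th=np.arctan2(yd[1],yd[0])
# side: arm mid at plate and tips
C=np.array([(90,208),(170,430)],float)/12-.46+[270,115]
print("side tips (front mid)",plane(s,C,.075), "vs",g1,e1)
print(proj(s,[g1,e1,g0,e0]))
mid=(g1+e1)/2+.028*np.array([np.sin(th),-np.cos(th),0]);print("mid",mid,"wheel/nipple",plane(t,[(253,219),(242,119)],.0))
# lips: brigh strip back lip (rear lip at x=+13,z=.098) 
clip=lambda m:None
for nm,c in(("t",t),("s",s)):
  ex=np.array([np.sin(th),-np.cos(th),0]);
  for y in(.05,-.05):
    print(nm,y,proj(c,[mid*[1,1,0]+ex*x+yd*[1,1,0]*y+[0,0,z] for x,z in((-.013,.098),(.013,.098),(0,.0755))]).tolist())
# well tail tri
print("tail/head tri",tri(t,[(356.56,168.04),(289.4,170.1)],s,[(312.55,294.6),(298.4,232.4)]))
```

```text
[[0.6562 0.1737 0.075 ]
 [0.6575 0.1532 0.075 ]
 [0.561  0.1434 0.075 ]
 [0.559  0.1602 0.075 ]
 [0.6685 0.076  0.075 ]
 [0.671  0.0549 0.075 ]
 [0.574  0.0432 0.075 ]
 [0.5727 0.0626 0.075 ]]
arm len 0.09754347764264404 0.09719459989377416 tip sep [-0.0134  0.0989  0.    ] 0.09977978235561884
yaw of y from tips 97.69153670421478 arm dirs [np.float64(96.85352262898307), np.float64(97.40141089589699)]
plate yaw 98.41486920413047
plate yaw 97.56791279495889
side tips (front mid) [[0.5618 0.1481 0.075 ]
 [0.5746 0.0469 0.075 ]] vs [0.56   0.1518 0.075 ] [0.5733 0.0529 0.075 ]
[[276.4461 131.2572]
 [283.1408 149.2391]
 [303.0647 127.8632]
 [310.8533 145.3716]]
mid [0.5944 0.1061 0.075 ] wheel/nipple [[ 0.4468 -0.1626  0.    ]
 [ 0.7344 -0.1262  0.    ]]
t 0.05 [[132.53026994192786, 166.39256398139116], [131.7128631493605, 156.61887895752037], [134.7663198941074, 163.02497973157224]]
t -0.05 [[170.41905684313022, 161.79370062077052], [169.4856541663665, 151.99514571826555], [171.75066100083956, 158.52900062029067]]
s 0.05 [[280.7307310344945, 125.4603912520328], [287.90728728340304, 124.48911792127616], [284.09826432592405, 130.07886465304207]]
s -0.05 [[287.7328391826589, 143.3972326196153], [295.25538517639467, 142.33382713136913], [291.17531261742374, 148.00130253920958]]
tail/head tri [[ 0.5973 -0.455   0.0071  0.0025]
 [ 0.5851 -0.2614  0.0227  0.0026]]
```

The rack checks out: arm length 97.5 mm (98 given), clip spacing 99.8 mm (100 given), and the predicted lip pixels match both views. So clips_mid is about (0.595, 0.106) with y heading about 97.6°. The well origin is about (0.592, -0.374), heading about 93.2°. Next is the move to above the well.

```bash
cat > go.py <<'E'
# prints the remaining move in tool axes/units to a target (TCP x,y,z, tool-y azimuth deg mod 180), tool pointing down
import sys
from h import *
from scipy.spatial.transform import Rotation as R
def rem(x,y,z,az,tilt=0):
    o=telemetry.get_obs();q=o["eef_rot"];r=R.from_quat([q[1],q[2],q[3],q[0]])
    best=None
    for a in(az,az+180):
        a=np.radians(a);yv=np.array([np.cos(a),np.sin(a),0]);zv=np.array([0,0,-1.]);xv=np.cross(yv,zv)
        T=R.from_matrix(np.c_[xv,yv,zv])
        d=(r.inv()*T).as_rotvec()/np.pi
        if best is None or np.linalg.norm(d)<np.linalg.norm(best): best=d
    dp=r.inv().apply(np.array([x,y,z])-o["eef_pos"])/.2
    print("t",round(o["time_s"],2),"pos",o["eef_pos"].round(4),"F",o["wrist_force"].round(2),"open",round(o["opening"],3),"q6",o["q"].round(3))
    print("toolR",r.as_matrix().round(3).tolist());print("shift",dp.round(4),"turn",best.round(4))
if __name__=="__main__":
    rem(*map(float,sys.argv[1:]))
E
python3 go.py 0.591 -0.364 0.12 3.2
```

```text
t 0.4 pos [0.2468 0.5193 0.2312] F [ 0.12  0.08 -1.23] open 0.999 q6 [ 0.921  0.181  1.607  0.     1.354 -0.206]
toolR [[-0.903, 0.429, -0.0], [0.429, 0.903, -0.0], [0.0, -0.0, -1.0]]
shift [-3.4504 -3.2496  0.5564] turn [-1.00e-04  0.00e+00  3.41e-01]
```

```bash
python3 -m pendant '[[[-0.22,-0.205,0,0,0,0],[-0.22,-0.205,0,0,0,0],[-0.22,-0.205,0,0,0,0],[-0.22,-0.205,0,0,0,0],[-0.22,-0.205,0,0,0,0],[-0.22,-0.205,0,0,0,0],[-0.22,-0.205,0,0,0,0],[-0.22,-0.205,0,0,0,0],[-0.22,-0.205,0,0,0,0],[-0.22,-0.205,0,0,0,0],[-0.22,-0.205,0,0,0,0],[-0.22,-0.205,0,0,0,0]]]' 0
python3 go.py 0.591 -0.364 0.12 3.2
```

```text
time_s: 1.9
eef_pos: [0.522, -0.1684, 0.2347]
eef_rot: [0.006, 0.216, 0.976, 0.002]
wrist_force: [1.8, 0.6, 0.2]
opening: 0.999
t 1.9 pos [ 0.522  -0.1684  0.2347] F [1.83 0.56 0.18] open 0.999 q6 [-0.532  0.111  1.679  0.007  1.342 -1.669]
toolR [[-0.906, 0.422, 0.011], [0.422, 0.906, 0.001], [-0.01, 0.006, -1.0]]
shift [-0.7201 -0.744   0.5764] turn [0.0034 0.0019 0.3434]
```

```bash
python3 -m pendant '[[[0,0,0.05,0,0,0.058],[0,0,0.05,0,0,0.058],[0,0,0.05,0,0,0.058],[0,0,0.05,0,0,0.058],[0,0,0.05,0,0,0.058],[0,0,0.05,0,0,0.053],[0,0,0,0,0,0]]]' 0
python3 go.py 0.591 -0.364 0.12 3.2
```

```text
time_s: 2.78
eef_pos: [0.5236, -0.1747, 0.1725]
eef_rot: [0.004, 0.698, 0.716, 0.004]
wrist_force: [0.9, -0.1, 0.6]
opening: 1.003
t 2.77 pos [ 0.5236 -0.1747  0.1725] F [ 0.85 -0.1   0.64] open 1.003 q6 [-0.541  0.183  1.73   0.006  1.219 -0.568]
toolR [[-0.025, 1.0, 0.012], [1.0, 0.025, 0.0], [-0.0, 0.012, -1.0]]
shift [-0.9545  0.3102  0.2663] turn [ 0.0037  0.0001 -0.0099]
```

```bash
python3 -m pendant '[[[-0.24,0.078,0.06,0.001,0,-0.0025],[-0.24,0.078,0.06,0.001,0,-0.0025],[-0.24,0.078,0.06,0.001,0,-0.0025],[-0.24,0.078,0.06,0.001,0,-0.0025],[0,0,0,0,0,0],[0,0,0,0,0,0]]]' 0
python3 go.py 0.591 -0.364 0.004 3.2
python3 - <<'E'
from h import *
t=imaging.camera("top");s=imaging.camera("side")
a=cv2.resize(t["pixels"][120:220,250:400],None,fx=4,fy=4,interpolation=2);b=cv2.resize(s["pixels"][200:320,250:350],(333,400),interpolation=2)
cv2.imwrite("pics/over.png",cv2.resize(np.hstack([a,b]),None,fx=.85,fy=.85))
E
```

```text
time_s: 3.52
eef_pos: [0.5984, -0.3694, 0.1265]
eef_rot: [0.002, 0.677, 0.736, -0.0]
wrist_force: [-0.0, -0.6, 0.1]
opening: 0.999
t 3.52 pos [ 0.5984 -0.3694  0.1265] F [-0.01 -0.56  0.1 ] open 0.999 q6 [-0.721  0.552  1.335 -0.     1.252 -0.803]
toolR [[-0.082, 0.997, 0.002], [0.997, 0.082, -0.002], [-0.002, 0.002, -1.0]]
shift [ 0.0316 -0.0361  0.6126] turn [0.0007 0.0008 0.0084]
```

View pics/over.png

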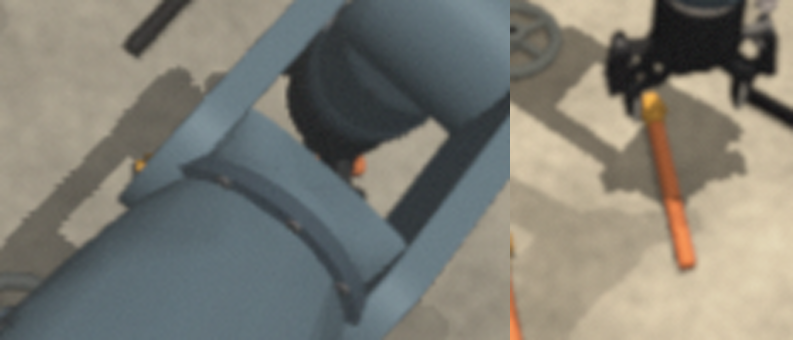

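The arm hides most of the well from above. In the side view the well lies between the open fingers. I'll descend.

```bash
python3 -m pendant '[[[0.008,-0.009,0.12,0,0,0.002],[0.008,-0.009,0.12,0,0,0.002],[0.008,-0.009,0.12,0,0,0.002],[0.008,-0.009,0.1,0,0,0.002],[0,0,0.03,0,0,0],[0,0,0,0,0,0]]]' 0
python3 go.py 0.591 -0.364 0.004 3.2
python3 - <<'E'
from h import *
s=imaging.camera("side");crop(s,250,190,350,310,5,"low.png")
E
```

```text
time_s: 4.38
eef_pos: [0.5938, -0.3593, 0.0334]
eef_rot: [0.006, 0.683, 0.73, 0.0]
wrist_force: [-0.4, -0.8, 0.3]
opening: 1.001
t 4.38 pos [ 0.5938 -0.3593  0.0334] F [-0.4  -0.76  0.3 ] open 1.001 q6 [-0.715  0.642  1.406  0.     1.082 -0.781]
toolR [[-0.066, 0.998, 0.009], [0.998, 0.066, -0.008], [-0.009, 0.009, -1.0]]
shift [-0.0213 -0.0168  0.1472] turn [0.0028 0.0027 0.0033]
```

View pics/low.png

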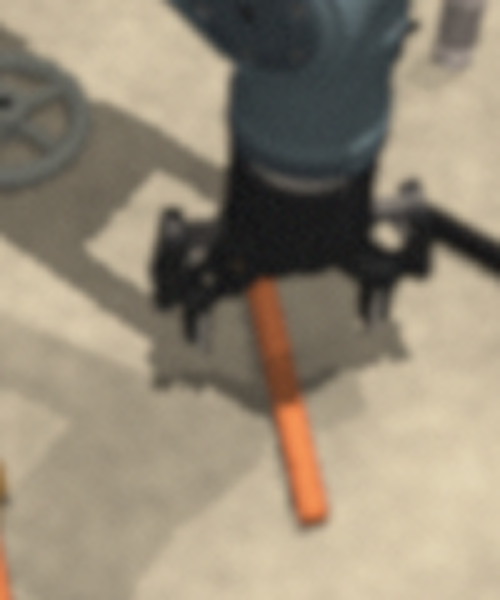

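```bash
python3 -m pendant '[[[-0.011,-0.008,0.07,0.0015,0.0013,0.0015],[-0.011,-0.008,0.06,0.0015,0.0013,0.0015],[0,0,0.01,0,0,0],[0,0,0,0,0,0]]]' 0
python3 go.py 0.591 -0.364 0.004 3.2
```

```text
time_s: 4.92
eef_pos: [0.5919, -0.3657, 0.0053]
eef_rot: [0.001, 0.687, 0.726, -0.0]
wrist_force: [-0.7, 0.2, 1.4]
opening: 1.002
t 4.92 pos [ 0.5919 -0.3657  0.0053] F [-0.69  0.18  1.41] open 1.002 q6 [-7.230e-01  6.900e-01  1.394e+00 -1.000e-03  1.056e+00 -7.790e-01]
toolR [[-0.056, 0.998, 0.001], [0.998, 0.056, -0.002], [-0.002, 0.001, -1.0]]
shift [ 0.009  -0.0038  0.0065] turn [ 0.0003  0.0006 -0.0001]
```

```bash
python3 -m pendant '[[[0.004,-0.004,0.007,0,0,0],[0,0,0,0,0,0],[0,0,0,0,0,0],[0,0,0,0,0,0],[0,0,0,0,0,0],[0,0,0,0,0,0]]]' 1
python3 go.py 0.591 -0.364 0.14 3.2
```

```text
time_s: 5.68
eef_pos: [0.5917, -0.3653, 0.005]
eef_rot: [0.002, 0.687, 0.727, -0.0]
wrist_force: [0.5, -0.9, 0.3]
opening: 0.183
t 5.67 pos [ 0.5917 -0.3653  0.005 ] F [ 0.49 -0.91  0.31] open 0.183 q6 [-7.230e-01  6.890e-01  1.397e+00 -1.000e-03  1.052e+00 -7.780e-01]
toolR [[-0.056, 0.998, 0.003], [0.998, 0.056, -0.003], [-0.003, 0.002, -1.0]]
shift [ 0.0044 -0.0015 -0.6752] turn [ 0.0007  0.001  -0.    ]
```

```bash
python3 -m pendant '[[[0,0,0,0,0,0],[0,0,-0.1,0,0,0],[0,0,-0.15,0,0,0],[0,0,-0.2,0,0,0],[0,0,-0.2,0,0,0],[0,0,0,0,0,0]]]'
python3 go.py 0.595 -0.364 0.2 7.6
python3 - <<'E'
from h import *
s=imaging.camera("side");t=imaging.camera("top")
a=cv2.resize(t["pixels"][100:220,240:400],(533,400),interpolation=2);b=cv2.resize(s["pixels"][160:320,250:350],(250,400),interpolation=2)
cv2.imwrite("pics/lift.png",np.hstack([a,b]))
E
```

```text
time_s: 6.42
eef_pos: [0.5914, -0.365, 0.1432]
eef_rot: [0.003, 0.687, 0.727, -0.0]
wrist_force: [-0.1, -0.3, -0.9]
opening: 0.182
t 6.42 pos [ 0.5914 -0.365   0.1432] F [-0.1  -0.33 -0.93] open 0.182 q6 [-7.230e-01  5.170e-01  1.351e+00 -1.000e-03  1.269e+00 -7.790e-01]
toolR [[-0.056, 0.998, 0.003], [0.998, 0.056, -0.004], [-0.004, 0.003, -1.0]]
shift [ 0.0028  0.0189 -0.2839] turn [ 0.0009  0.0013 -0.0244]
```

View pics/lift.png

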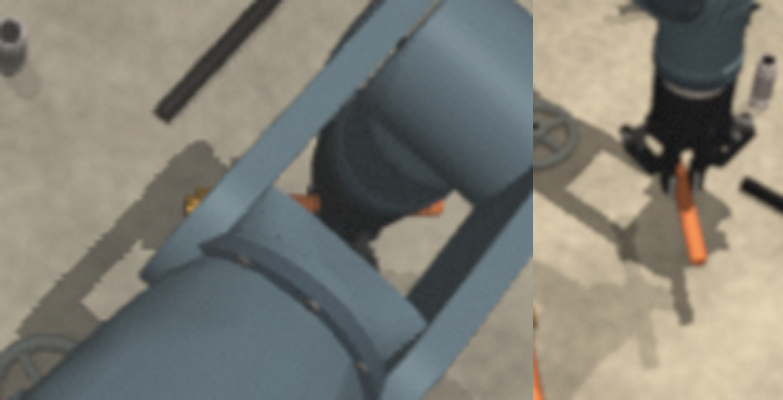

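The well is lifted and held, with opening steady at 0.18. Its axis is about 6 mm above the TCP. I'll carry it at height over to the rack, stopping above the clips.

```bash
python3 -m pendant '[[[0,0,-0.15,0,0,-0.006],[0.1,0,-0.13,0,0,-0.006],[0.25,0,0,0,0,-0.006],[0.25,0,0,0,0,-0.006],[0.25,0,0,0,0,0],[0.25,0,0,0,0,0],[0.25,0,0,0,0,0],[0.25,0,0,0,0,0],[0.25,0,0,0,0,0],[0.25,0,0,0,0,0],[0.15,0,0,0,0,0],[0,0,0,0,0,0]]]'
python3 go.py 0.594 0.115 0.14 7.6
```

```text
time_s: 8.02
eef_pos: [0.5173, 0.1014, 0.177]
eef_rot: [-0.022, 0.659, 0.752, -0.007]
wrist_force: [0.1, -0.6, -2.1]
opening: 0.181
t 8.03 pos [0.5173 0.1014 0.177 ] F [ 0.12 -0.6  -2.09] open 0.181 q6 [-0.042  0.157  1.75   0.017  1.277 -0.178]
toolR [[-0.13, 0.991, -0.042], [0.991, 0.131, 0.018], [0.024, -0.039, -0.999]]
shift [0.0132 0.3963 0.1701] turn [-0.0125 -0.0075 -0.0005]
```

```bash
python3 -m pendant '[[[0,0.1,0,-0.006,-0.004,0],[0,0.1,0,-0.006,-0.004,0],[0,0.1,0.05,0,0,0],[0.01,0.1,0.05,0,0,0],[0,0,0,0,0,0],[0,0,0,0,0,0]]]'
python3 go.py 0.594 0.115 0.14 7.6
```

```text
time_s: 8.78
eef_pos: [0.6031, 0.1092, 0.1519]
eef_rot: [0.002, 0.662, 0.75, -0.002]
wrist_force: [-0.5, -0.2, -0.6]
opening: 0.179
t 8.78 pos [0.6031 0.1092 0.1519] F [-0.45 -0.22 -0.63] open 0.179 q6 [-0.011  0.342  1.576 -0.006  1.223 -0.135]
toolR [[-0.125, 0.992, 0.001], [0.992, 0.125, -0.006], [-0.006, -0.0, -1.0]]
shift [ 0.035  -0.0416  0.0594] turn [-0.0001  0.0018 -0.0024]
```

```bash
python3 -m pendant '[[[0.018,-0.022,0.03,0,0.001,-0.0012],[0.018,-0.02,0.03,0,0.001,-0.0012],[0,0,0,0,0,0],[0,0,0,0,0,0]]]'
python3 go.py 0.594 0.115 0.12 7.6
python3 - <<'E'
from h import *
s=imaging.camera("side");t=imaging.camera("top")
cv2.imwrite("pics/s1.png",s["pixels"]);cv2.imwrite("pics/t1.png",t["pixels"])
a=cv2.resize(t["pixels"][110:210,80:230],(600,400),interpolation=2);crop(s,240,80,340,180,6,"abs.png")
cv2.imwrite("pics/abt.png",a)
E
```

```text
time_s: 9.28
eef_pos: [0.5923, 0.1152, 0.1398]
eef_rot: [-0.0, 0.659, 0.752, 0.0]
wrist_force: [-0.0, 1.3, -1.3]
opening: 0.182
t 9.28 pos [0.5923 0.1152 0.1398] F [-0.    1.33 -1.3 ] open 0.182 q6 [-5.000e-03  3.360e-01  1.611e+00  1.000e-03  1.195e+00 -1.380e-01]
toolR [[-0.132, 0.991, 0.0], [0.991, 0.132, 0.001], [0.001, 0.0, -1.0]]
shift [-0.0024  0.0083  0.099 ] turn [ 0.0001 -0.0003  0.    ]
```

View pics/abs.png

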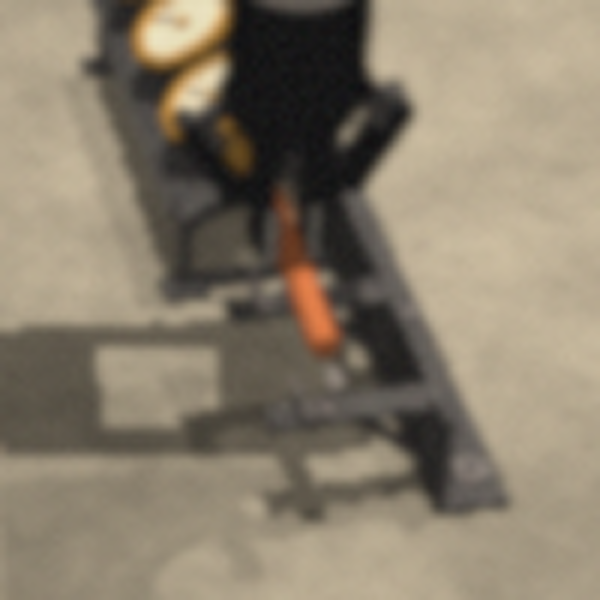

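View pics/abt.png

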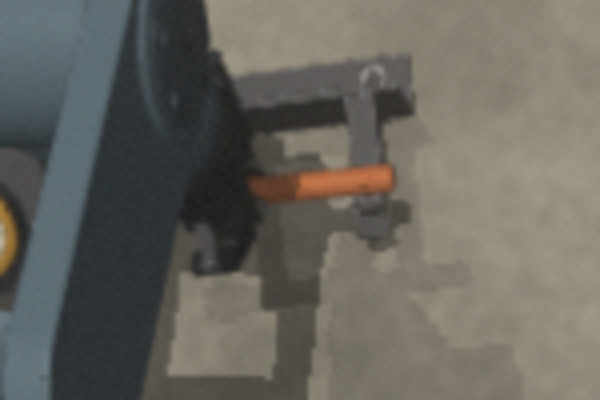

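```bash
cat > tube.py <<'E'
from h import *
import sys
np.set_printoptions(precision=4,suppress=True)
s=imaging.camera("side");t=imaging.camera("top")
def axis(c,box,smin=150):
    x0,y0,x1,y1=box
    hsv=cv2.cvtColor(c["pixels"],cv2.COLOR_BGR2HSV)
    m=(hsv[...,0]<14)&(hsv[...,1]>smin)&(hsv[...,2]>60)
    k=np.zeros(m.shape,bool);k[y0:y1,x0:x1]=1
    n,l,st,_=cv2.connectedComponentsWithStats((m&k).astype(np.uint8))
    i=1+st[1:,4].argmax();ys,xs=np.nonzero(l==i);P=np.c_[xs,ys].astype(float)
    vx,vy,px,py=cv2.fitLine(P.astype(np.float32),cv2.DIST_L2,0,.01,.01).ravel()
    d=np.array([vx,vy]);p=np.array([px,py]);a=(P-p)@d
    return p+d*(a.min()-.5),p+d*(a.max()+.5),len(P)
def run(tb,sb):
    ta=axis(t,tb);sa=axis(s,sb);print("top",ta,"side",sa)
    return ta,sa
if __name__=="__main__":
    ta,sa=run((135,145,190,170),(275,105,305,145))
    te=max(ta[:2],key=lambda p:p[0]);se=max(sa[:2],key=lambda p:p[1])
    print("tail tri",tri(t,[te],s,[se]))
    # intersect the two viewing planes for the 3D axis
    o1,d1=ray(t,ta[:2]);o2,d2=ray(s,sa[:2])
    n1=np.cross(*d1);n2=np.cross(*d2);L=np.cross(n1,n2);L/=np.linalg.norm(L);L*=np.sign(L[1])
    p=np.linalg.lstsq(np.array([n1,n2,L]),np.array([n1@o1,n2@o2,0]),rcond=None)[0]
    tail=tri(t,[te],s,[se])[0,:3];p=p+L*((tail-p)@L)
    print("axis at tail",p,"dir",L,"yaw",np.degrees(np.arctan2(L[1],L[0])),"pitch",np.degrees(np.arcsin(L[2])))
    print("origin est",p+.08*L)
    for z in(.135,.145): 
        w=plane(t,ta[:2],z);d=w[0]-w[1];print(z,"top-plane",w,np.degrees(np.arctan2(d[1],d[0]))%180)
E
python3 tube.py
```

```text
top (array([153.5911, 155.968 ]), array([177.5654, 153.654 ]), 106) side (array([286.7186, 116.9159]), array([294.2031, 138.4588]), 87)
tail tri [[0.6031 0.0288 0.1388 0.0029]]
axis at tail [0.5954 0.0227 0.1691] dir [-0.1435  0.9767  0.1596] yaw 98.35874523327057 pitch 9.182936048567239
origin est [0.5839 0.1009 0.1819]
0.135 top-plane [[0.5957 0.0896 0.135 ]
 [0.6024 0.0295 0.135 ]] 96.28227311736393
0.145 top-plane [[0.5938 0.087  0.145 ]
 [0.6003 0.0275 0.145 ]] 96.28227311736401
```

The tail (177,153 in the top view, 294,138 in the side view) triangulates to (0.603, 0.029, 0.139), against (0.604, 0.027, 0.144) expected. The tube needs about 2 mm more x, slightly more yaw, and 1.5° nose-down. I'll go lower, to just above the jaws.

```bash
python3 -m pendant '[[[0,0.006,0.04,0,-0.004,-0.002],[0,0.006,0.05,0,-0.0043,-0.002],[0,0,0.05,0,0,0],[0,0,0.02,0,0,0],[0,0,0,0,0,0]]]'
python3 go.py 0.595 0.115 0.105 8.3
python3 - <<'E'
from h import *
s=imaging.camera("side");t=imaging.camera("top")
a=cv2.resize(t["pixels"][120:190,120:200],(480,420),interpolation=2);b=cv2.resize(s["pixels"][105:165,270:315],(315,420),interpolation=2)
cv2.imwrite("pics/near.png",np.hstack([a,b]))
E
python3 tube.py
```

```text
time_s: 10.1
eef_pos: [0.5947, 0.1151, 0.1045]
eef_rot: [0.01, 0.653, 0.757, -0.009]
wrist_force: [1.3, -0.3, -1.4]
opening: 0.18
t 10.1 pos [0.5947 0.1151 0.1045] F [ 1.29 -0.25 -1.41] open 0.18 q6 [ 0.01   0.387  1.622 -0.03   1.13  -0.124]
toolR [[-0.146, 0.989, 0.003], [0.989, 0.146, -0.027], [-0.027, -0.001, -1.0]]
shift [-0.0006  0.0013 -0.0023] turn [-0.0004  0.0085  0.0005]
top (array([154.3269, 157.6136]), array([179.5685, 154.5306]), 102) side (array([287.2124, 124.7553]), array([294.6198, 145.0364]), 84)
tail tri [[0.6063 0.0292 0.1108 0.0024]]
axis at tail [0.601  0.0223 0.1327] dir [-0.1869  0.9494  0.2525] yaw 101.13682050982085 pitch 14.62809575347789
origin est [0.5861 0.0983 0.1529]
0.135 top-plane [[0.5916 0.0876 0.135 ]
 [0.6002 0.0244 0.135 ]] 97.76285313088721
0.145 top-plane [[0.5897 0.0849 0.145 ]
 [0.5982 0.0225 0.145 ]] 97.76285313088708
```

View pics/near.png

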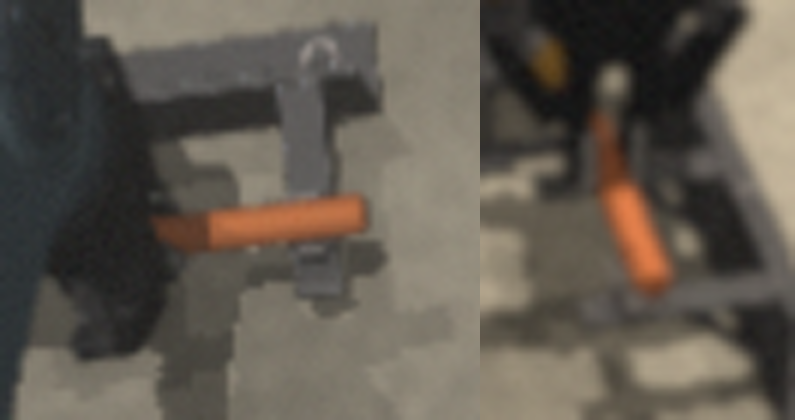

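The tube lies over the end clip: at its tail, top-plane x is 0.605 against 0.6047 for home, and yaw is 97.8°. Now I'll press down in small steps, watching the force.

```bash
python3 -m pendant '[[[0,0,0.02,0,0,0],[0,0,0.02,0,0,0],[0,0,0.02,0,0,0],[0,0,0,0,0,0]]]'; python3 go.py 0.595 0.115 0.079 8.3
python3 -m pendant '[[[0,0,0.025,0,0,0],[0,0,0.025,0,0,0]]]'; python3 go.py 0.595 0.115 0.079 8.3
```

```text
time_s: 10.8
eef_pos: [0.5958, 0.1146, 0.0934]
eef_rot: [0.011, 0.654, 0.757, -0.008]
wrist_force: [-0.0, -0.6, -1.9]
opening: 0.183
t 10.8 pos [0.5958 0.1146 0.0934] F [-0.03 -0.6  -1.92] open 0.183 q6 [ 0.009  0.402  1.627 -0.03   1.107 -0.124]
toolR [[-0.145, 0.989, 0.005], [0.989, 0.145, -0.027], [-0.027, 0.002, -1.0]]
shift [ 0.0046 -0.0039  0.072 ] turn [0.0005 0.0087 0.0004]
time_s: 11.05
eef_pos: [0.5978, 0.1143, 0.0866]
eef_rot: [0.012, 0.653, 0.757, -0.007]
wrist_force: [-6.1, -0.4, 8.9]
opening: 0.181
t 11.05 pos [0.5978 0.1143 0.0866] F [-6.11 -0.38  8.94] open 0.181 q6 [ 0.009  0.413  1.628 -0.031  1.092 -0.124]
toolR [[-0.146, 0.989, 0.009], [0.989, 0.146, -0.027], [-0.028, 0.005, -1.0]]
shift [ 0.0064 -0.0133  0.0377] turn [0.0017 0.009  0.0005]
```

Contact: 9 N up and −6 N in x, because the tool drifted to x = 0.598. I'll correct that and press on.

```bash
python3 -m pendant '[[[0,-0.012,0.005,0.001,0,0],[0,-0.004,0.02,0.0005,0,0]]]'; python3 go.py 0.595 0.115 0.079 8.3
python3 -m pendant '[[[0,-0.003,0.025,0,0,0],[0,-0.003,0.02,0,0,0]]]'; python3 go.py 0.595 0.115 0.079 8.3
```

```text
time_s: 11.3
eef_pos: [0.5964, 0.1139, 0.083]
eef_rot: [0.013, 0.653, 0.757, -0.008]
wrist_force: [1.0, -0.6, 0.8]
opening: 0.184
t 11.3 pos [0.5964 0.1139 0.083 ] F [ 1.   -0.64  0.8 ] open 0.184 q6 [ 0.008  0.416  1.633 -0.031  1.084 -0.124]
toolR [[-0.146, 0.989, 0.009], [0.989, 0.146, -0.028], [-0.029, 0.005, -1.0]]
shift [ 0.0072 -0.0063  0.0197] turn [0.0016 0.0092 0.0006]
time_s: 11.55
eef_pos: [0.5965, 0.1137, 0.0785]
eef_rot: [0.013, 0.653, 0.757, -0.007]
wrist_force: [-18.7, 0.2, 46.3]
opening: 0.184
t 11.55 pos [0.5965 0.1137 0.0785] F [-18.73   0.22  46.26] open 0.184 q6 [ 0.008  0.421  1.636 -0.032  1.074 -0.124]
toolR [[-0.146, 0.989, 0.011], [0.989, 0.147, -0.028], [-0.029, 0.007, -1.0]]
shift [ 0.0073 -0.0063 -0.0025] turn [0.0021 0.0093 0.0007]
```

The force dropped after the snap and then rose sharply at the floor. I'll ease off slightly and look.

```bash
python3 -m pendant '[[[0,-0.006,-0.004,0,0,0],[0,0,0,0,0,0]]]'; python3 go.py 0.595 0.115 0.079 8.3
python3 tube.py
python3 - <<'E'
from h import *
s=imaging.camera("side");t=imaging.camera("top")
a=cv2.resize(t["pixels"][120:190,120:200],(480,420),interpolation=2);b=cv2.resize(s["pixels"][105:165,270:315],(315,420),interpolation=2)
cv2.imwrite("pics/in.png",np.hstack([a,b]))
E
```

```text
time_s: 11.8
eef_pos: [0.5964, 0.1138, 0.0791]
eef_rot: [0.014, 0.653, 0.757, -0.006]
wrist_force: [3.2, -0.3, -0.4]
opening: 0.184
t 11.8 pos [0.5964 0.1138 0.0791] F [ 3.16 -0.25 -0.36] open 0.184 q6 [ 0.008  0.418  1.639 -0.031  1.071 -0.124]
toolR [[-0.146, 0.989, 0.014], [0.989, 0.146, -0.027], [-0.029, 0.01, -1.0]]
shift [ 0.0071 -0.0062  0.    ] turn [0.0032 0.0092 0.0006]
top (array([157.394 , 159.1945]), array([181.6462, 156.1231]), 97) side (array([287.1763, 129.7397]), array([292.0328, 144.8364]), 44)
tail tri [[0.5986 0.0221 0.1187 0.0018]]
axis at tail [0.6011 0.0352 0.1031] dir [-0.2415  0.7634  0.5991] yaw 107.55774511949048 pitch 36.803079053202936
origin est [0.5818 0.0963 0.151 ]
0.135 top-plane [[0.5877 0.0797 0.135 ]
 [0.5963 0.0191 0.135 ]] 98.0380091145632
0.145 top-plane [[0.5858 0.0771 0.145 ]
 [0.5943 0.0172 0.145 ]] 98.03800911456321
```

View pics/in.png

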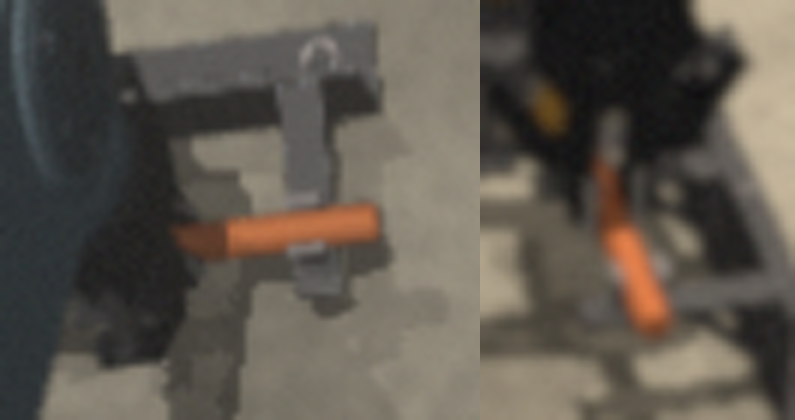

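Both jaws of the end clip now show over the tube in each view (top crop 305,195 and 305,250). The floor was met at TCP z = 0.0785-0.079, as predicted (0.079), so I'll open the fingers.

```bash
python3 -m pendant '[[[0,0,0,0,0,0],[0,0,0,0,0,0],[0,0,0,0,0,0],[0,0,0,0,0,0],[0,0,0,0,0,0],[0,0,0,0,0,0]]]' 0
python3 -m pendant '[[[0,0,-0.05,0,0,0],[0,0,-0.1,0,0,0],[0,0,-0.2,0,0,0],[0,0,-0.25,0,0,0],[0,0,-0.25,0,0,0],[0,0,0,0,0,0]]]'
```

```text
time_s: 12.75
eef_pos: [0.5938, 0.1135, 0.0779]
eef_rot: [0.012, 0.653, 0.757, -0.008]
wrist_force: [0.4, -0.7, -0.6]
opening: 0.998
time_s: 13.5
eef_pos: [0.5933, 0.1186, 0.261]
eef_rot: [0.014, 0.653, 0.757, -0.006]
wrist_force: [0.8, 0.2, 0.5]
opening: 1.001
```

Released and clear. I'll move the arm back, out of the view, to check.

```bash
python3 -m pendant '[[[0,-0.25,-0.05,0,0,0],[-0.2,-0.25,0,0,0,0],[-0.25,-0.1,0,0,0,0],[-0.25,0,0,0,0,0],[-0.25,0,0,0,0,0],[-0.25,0,0,0,0,0],[-0.25,0,0,0,0,0],[0,0,0,0,0,0]]]'
python3 - <<'E'
from h import *
s=imaging.camera("side");t=imaging.camera("top")
cv2.imwrite("pics/t_end.png",t["pixels"])
a=cv2.resize(t["pixels"][120:190,95:190],(480,354),interpolation=2);b=cv2.resize(s["pixels"][100:165,260:315],(300,354),interpolation=2)
cv2.imwrite("pics/end.png",np.hstack([a,b]))
E
```

```text
time_s: 14.5
eef_pos: [0.5138, -0.1914, 0.281]
eef_rot: [0.015, 0.652, 0.758, -0.006]
wrist_force: [-1.0, 0.2, 0.3]
opening: 1.002
```

View pics/t_end.png

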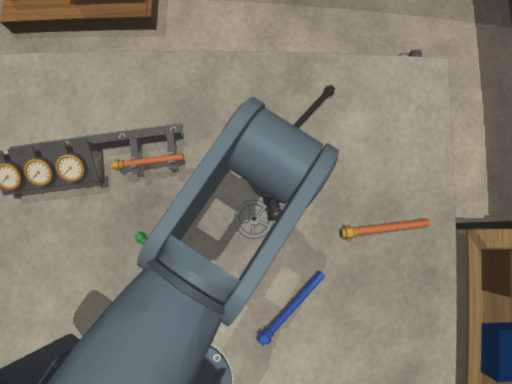

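View pics/end.png

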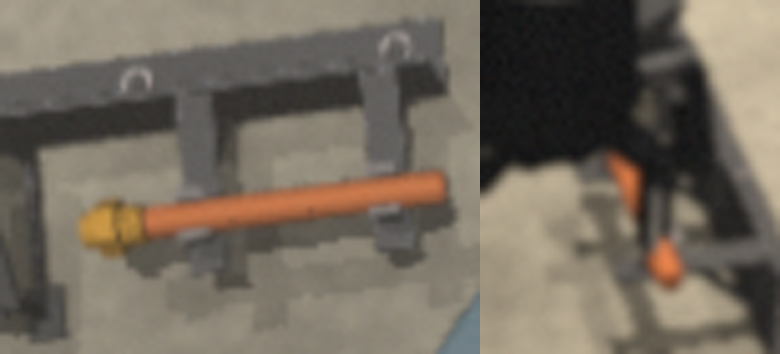

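The well is in both clips, jaws showing over the tube either side of it, but the gripper covers the side view. I'll shift the arm further and measure.

```bash
python3 -m pendant '[[[-0.25,-0.05,0,0,0,0],[-0.25,-0.1,0,0,0,0],[-0.25,-0.1,0,0,0,0],[-0.25,-0.1,0,0,0,0],[0,0,0,0,0,0],[0,0,0,0,0,0]]]'
python3 - <<'E'
from h import *
from tube import axis
s=imaging.camera("side");t=imaging.camera("top")
m=np.array([.595,.106,.0855]);th=np.radians(97.6)
ta=axis(t,(100,140,195,180));sa=axis(s,(265,95,305,165))
print(ta,sa)
w=plane(t,ta[:2],.0855);d=w[0]-w[1];mid=w.mean(0)
yv=np.array([np.cos(th),np.sin(th),0]);xv=np.array([np.sin(th),-np.cos(th),0])
print("len",np.linalg.norm(d),"yaw",np.degrees(np.arctan2(d[1],d[0]))%180,"ends",w,"mid rel x,y",(mid-m)@xv,(mid-m)@yv)
a=sorted(ta[:2],key=lambda p:p[0]);b=sorted(sa[:2],key=lambda p:p[1])
print("tri head-side end, tail",tri(t,a,s,b))
hsv=None
ws=plane(s,sa[:2],.0855);print("side-plane",ws)
print("pred home ends side",proj(s,[m+.08*yv,m-.08*yv]),"top",proj(t,[m+.08*yv,m-.08*yv]))
print("wheel/nipple px now vs start")
cv2.imwrite("pics/side_end.png",s["pixels"]);crop(s,255,95,330,165,8,"side_end_c.png")
E
```

```text
time_s: 15.35
eef_pos: [0.4771, -0.3911, 0.2863]
eef_rot: [0.014, 0.646, 0.763, -0.004]
wrist_force: [-0.0, 0.3, -0.6]
opening: 1.0
(array([122.5644, 163.54  ]), array([181.6376, 156.0546]), 224) (array([284.1986, 125.7894]), array([294.8357, 151.6085]), 89)
len 0.15829385656751613 yaw 97.97362829790237 ends [[0.5842 0.1852 0.0855]
 [0.6062 0.0285 0.0855]] mid rel x,y 0.0002977492168215166 0.0008149727921865583
tri head-side end, tail [[0.59   0.1924 0.0658 0.0048]
 [0.6083 0.0291 0.0823 0.0029]]
side-plane [[0.589  0.1673 0.0855]
 [0.6091 0.0257 0.0855]]
pred home ends side [[282.3908 122.7822]
 [293.7366 151.4758]] top [[122.5433 163.4608]
 [182.2962 156.2832]]
wheel/nipple px now vs start
```

View pics/side_end_c.png

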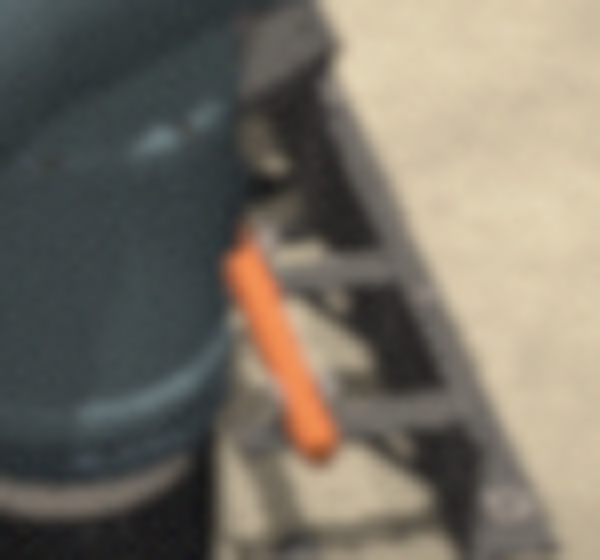

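View pics/side_end.png

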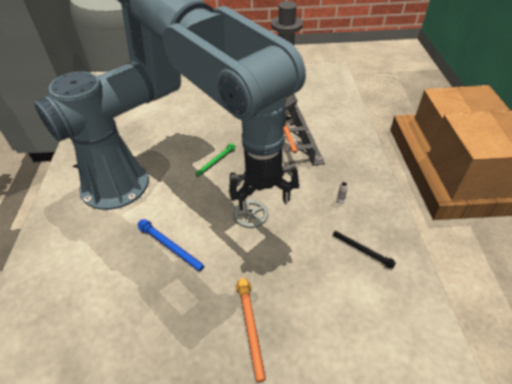

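The tail matches (side 294.8,151.6; predicted 293.7,151.5), and the wheel (251,214) and nipple (342,190) are in place. The wrist still covers the head end, so I'll move over once more and check its height.

```bash
python3 -m pendant '[[[0,-0.25,0,0,0,0],[0,-0.25,0,0,0,0],[0,-0.25,0,0,0,0],[0,0,0,0,0,0],[0,0,0,0,0,0]]]'
python3 - <<'E'
from h import *
from tube import axis
s=imaging.camera("side");t=imaging.camera("top")
m=np.array([.595,.106,.0855]);th=np.radians(97.6);yv=np.array([np.cos(th),np.sin(th),0])
ta=axis(t,(100,140,195,180));sa=axis(s,(265,95,305,165))
a=sorted(ta[:2],key=lambda p:p[0]);b=sorted(sa[:2],key=lambda p:p[1])
print(ta,sa);print(tri(t,a,s,b).round(4))
print("pred home",proj(s,[m+.08*yv,m-.08*yv]),"if head end 10 mm high",proj(s,[m+.08*yv+[0,0,.01]]))
crop(s,255,85,330,165,7,"side_end2.png")
E
```

```text
time_s: 16.18
eef_pos: [0.3291, -0.4127, 0.2853]
eef_rot: [0.015, 0.642, 0.766, -0.004]
wrist_force: [-0.1, 0.7, 0.0]
opening: 1.002
(array([122.439 , 163.5497]), array([181.6371, 156.0504]), 224) (array([282.6314, 121.2113]), array([294.7179, 151.65  ]), 108)
[[0.5837 0.1825 0.0943 0.002 ]
 [0.6081 0.0292 0.0821 0.0025]]
pred home [[282.3908 122.7822]
 [293.7366 151.4758]] if head end 10 mm high [[282.4804 120.5102]]
```

View pics/side_end2.png

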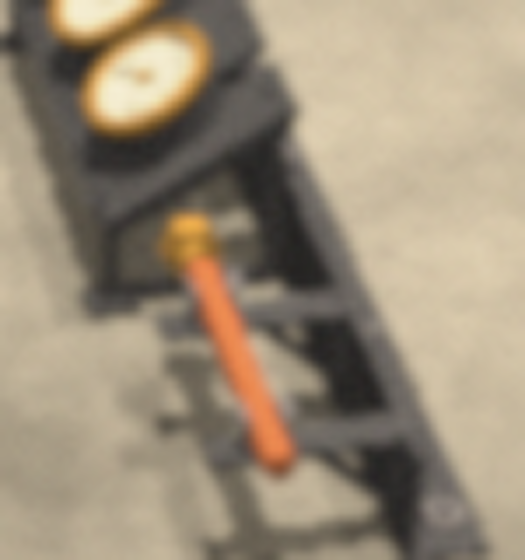

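The jaws look closed over the tube at both clips, but the head end triangulates about 9 mm high, and part of that may be mask bias. I'll check the hue boundary and head pixels against home and raised predictions.

Run:
```python
from h import *
np.set_printoptions(precision=2,suppress=True)
s=imaging.camera("side");t=imaging.camera("top")
m=np.array([.595,.106,.0855]);
for n,c,yaw in(("side",s,97.9),("top",t,97.9)):
    th=np.radians(yaw);yv=np.array([np.cos(th),np.sin(th),0])
    hsv=cv2.cvtColor(c["pixels"],cv2.COLOR_BGR2HSV)
    for x in(.06,.065,.07,.075,.08,.085,.09,.095,.1,.105,.11,.115,.12):
        p=proj(c,[m+x*yv+[0,0,.0]])[0];i=np.round(p).astype(int)
        print(n,x,p,hsv[i[1],i[0]],end=" | ")
    print()
    # brass blob
    H=hsv.astype(int);mk=((H[...,0]>=14)&(H[...,0]<28)&(H[...,1]>120)&(H[...,2]>70)).astype(np.uint8)
    k=np.zeros_like(mk);e=np.round(proj(c,[m+.098*yv])[0]).astype(int);k[e[1]-9:e[1]+9,e[0]-11:e[0]+11]=1
    mm=cv2.moments(mk*k,True);ys,xs=np.nonzero(mk*k);print(n,"brass",mm["m00"],mm["m10"]/mm["m00"],mm["m01"]/mm["m00"],xs.min(),xs.max(),ys.min(),ys.max(),"pred head ctr",proj(c,[m+.096*yv,m+.096*yv+[0,0,.01]]).tolist())
x,y=proj(s,[m+.09*yv])[0].astype(int)
print(cv2.cvtColor(s["pixels"],cv2.COLOR_BGR2HSV)[y-6:y+12,x-6:x+8,0])
x,y=proj(t,[m+.09*yv])[0].astype(int)
crop(s,270,105,310,160,11,"hs.png")
```

```text
side 0.06 [283.63 126.14] [ 10 161 227] | side 0.065 [283.29 125.3 ] [ 10 148 214] | side 0.07 [282.95 124.46] [ 10 161 225] | side 0.075 [282.61 123.63] [ 10 161 225] | side 0.08 [282.28 122.8 ] [ 10 160 201] | side 0.085 [281.94 121.97] [ 13 172 202] | side 0.09 [281.61 121.15] [ 16 174 202] | side 0.095 [281.28 120.33] [ 18 174 191] | side 0.1 [280.95 119.51] [ 18 174 191] | side 0.105 [280.62 118.7 ] [ 18 178 178] | side 0.11 [280.3  117.89] [ 18 171 186] | side 0.115 [279.97 117.09] [ 18 171 212] | side 0.12 [279.65 116.29] [ 18 160 196] | 
side brass 51.0 281.37254901960785 118.7843137254902 278 286 115 123 pred head ctr [[281.21515876206956, 120.16552908474141], [281.29804791782783, 117.89670278227567]]
top 0.06 [129.95 162.68] [ 11 156 188] | top 0.065 [128.1  162.91] [ 11 160 191] | top 0.07 [126.25 163.15] [ 11 157 192] | top 0.075 [124.4  163.38] [ 11 158 189] | top 0.08 [122.56 163.62] [ 12 152 143] | top 0.085 [120.71 163.85] [ 19 163 169] | top 0.09 [118.87 164.09] [ 19 164 173] | top 0.095 [117.03 164.32] [ 19 159 149] | top 0.1 [115.19 164.56] [ 18 164 196] | top 0.10
[... 436 characters left out ...]
18 18 18 17 17 18 20 20]
 [20 18 18 17 18 18 18 18 18 18 17 18 20 20]
 [18 19 17 17 18 18 18 18 18 18 17 17 19 18]
 [20 17 17 17 17 18 18 18 17 17 17 18 18 20]
 [19 19 17 17 18 18 17 16 15 15 15 15 18 21]
 [22 19 18 17 17 17 15 13 11 11 12 12 14 17]
 [17 19 20 18 18 16 12 10 11 11 10 10 11 16]
 [19 18 21 18 17 14 10 10 10 11 11  9  9 12]
 [11 17 11 15 14 12  9  9 10 11 11  9  9 12]
 [13 15 10 17 19 19 12  9  9 10 11 10 10 11]
 [16 17 19 19 19 18 16 12 10 10 11 10 10 12]
 [19 20 20 21 19 19 18 12 10 10 11 11 10  9]
 [19 19 20 18 19 18 19 12  9 10 10 11 11  9]
 [19 20 19 17 18 17 19 13 10  9 10 11 11 10]
 [19 18 19 16 16 21 13 14  9  9 10 11 11 10]
 [20 19 20 19 20 16 16 16 13  9 10 10 11 10]]
```

View pics/hs.png

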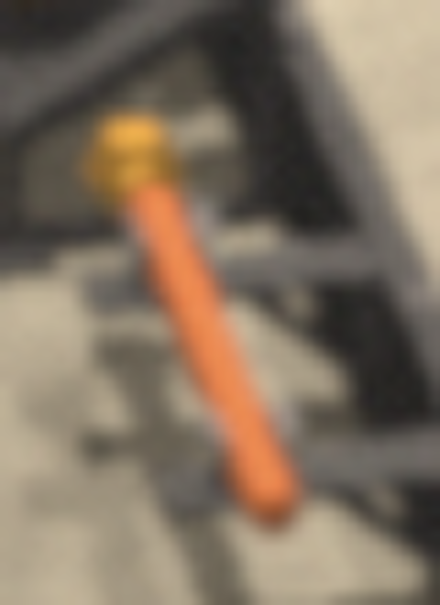

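The checks agree with fully home:
- **Brass centroid, top view:** u = 116.76, against 116.66 predicted at home and 115.3 if 10 mm high.
- **Side-view offset:** the boundary at v = 121.3 fits the tube's near surface, which should show about 2 px above the axis prediction of 122.8.
- **Press:** it bottomed with 46 N against the clips' 12 N maximum.

I'm handing in.

Run:
```python
from bench import ctrl
print(ctrl.hand_in())
```

```text
the job is handed in; nothing more can be done
None
```

I took the small copper well from the ledge, carried it to the rack with its head towards the gauges, and pressed it sideways into both clips. Then I opened the fingers and moved the arm clear. I handed it in at about 16 s of the 37 s allowed; the system gives no verdict.

**Press:** the jaws met the tube at about 9 N, and the force fell to about 1 N once it snapped past the necks. It then rose to 46 N on the clip floors, at the tool height I had predicted.

**Last checks:**
- **Position:** in the top view the tube was 0.3 mm off the home axis across and 0.8 mm off centre along it. The yaw was within about 0.4° of the clips' axis, and the measured tube length was 158 mm against 160 mm.
- **Jaws:** they showed closed over the tube at both clips.
- **Bystanders:** the wheel and nipple appeared unmoved in the last full side view, by eye only.

**One check disagreed:** triangulating the tube's head end from its colour outline put it about 9 mm high and the tail about 3 mm low. I put this down to bias in the outline. The brass head in the top view, the colour boundary in the side view and the force at the floor all fitted fully home. I did not press it again.

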